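Rack a machine cover and pin the end stop by feel

TASK

Stand the loose black panel upright in the blue rack with the other two, square between the end wall and the aluminium stop, and push the stop snug so that the three panels are packed tight. Then put the locking pin into the yellow guide bush and slide the bush along until the pin drops into the hole hidden underneath, leaving the pin fully home with its flange on the bush. Let go of everything and leave the other things on the bench where they are.

Things in the scene. Friction and masses are not known exactly. Their poses are not given: they have to be found in the camera images.
- rack: blue panel rack fixed to the bench, 200 mm (its x) by 330 mm (its y), deck 30 mm above the bench. Origin: centre of its underside. Panels stand in a row along its y, each with its long side along the rack's x. Dark side rails, 12 mm above the deck with inner faces at x = +-88 mm, bound the panel bay
- rack_wall (a point): foot of the inner face of the rack's fixed end wall (rack y = -153 mm, deck level), against which the panels are packed; the wall's top is 110 mm above the bench; axes as the rack's
- stop (a joint): travel (m) of the aluminium end stop along the rack's +y, away from the end wall; stays where it is left (about 3 N friction). 0 is where three panels (72 mm) are exactly snug. Behind its face a flat foot runs 147 mm towards +y and ends in a red push lip. The bush's line meets the locking hole only with the stop snug
- stop_face (a point): foot of the stop's pressing face, at deck level, mid-width; at rack y = -81 mm + joint stop. The face is 150 mm wide, its top 91 mm above the bench
- stop_push (a point): centre of the outer (+y) face of the stop's red push lip, 53 mm above the bench; the lip is 150 mm wide along the rack's x, from 31 to 76 mm above the bench. Pushing here towards the rack's -y moves the stop; the point moves with it
- shuttle (a joint): travel (m) of the yellow guide bush along the rack's x (+ is away from the robot) across the stop's foot, from -0.042 to 0.042, 0 on the rack's centre line; it starts parked near the -x end and stays where it is left (about 1.5 N friction). Push its side to move it; it takes the pin along, and is blocked once the pin is in the hole
- bush_top (a point): centre of the mouth of the yellow guide bush's bore, 66 mm above the bench; moves with stop and bush. The bush is a 44 x 44 mm block square to the rack, sides from about 38 to 66 mm above the bench; bore 17 mm, bevelled, right through, over a slot in the foot. A thin cover strip 34 mm wide runs from the bush 86 mm towards the rack's +x and hides the hole
- strip_mid (a point): point on the fixed steel strip beneath the stop's foot (rack x = 0, y = 26 mm), 30 mm above the bench, on which the pin's tip slides. The strip's one hole, 20 mm along x by 24 mm, lies somewhere unknown along the rack's x between -16 and +31 mm from here, in line with the bush when the stop is snug
- pin: steel locking pin, 94 mm long, 0.12 kg, starting upright in its block. Origin: its tip; z runs up the pin. Shank 14 mm diameter (bevelled end) to 57 mm from the tip, flange 30 mm diameter to 62 mm, red grip 24 mm diameter to 94 mm. In the bush its tip rests 30 mm above the bench; over the hole it drops by its weight till the flange sits on the bush, tip about 9 mm above the bench
- pin_block: fixed wooden block, 70 x 70 mm, 62 mm tall, that holds the pin in a hole at its centre, the flange resting on top. Origin: centre of its underside
- panel_black: the loose black vented machine panel, standing upright on the bench: 160 mm long (its x), 24 mm thick (its y), 120 mm tall, 0.25 kg nominal; symmetric front to back. Origin: centre of its underside; z up
- panel_grey: grey vented panel already standing on the rack's deck, nearest the end wall: 160 mm long (its x), 24 mm thick (its y), 120 mm tall, 0.25 kg nominal; symmetric front to back. Origin: centre of its underside; z up
- panel_silver: silver panel already standing on the rack's deck, beside the grey one: 160 mm long (its x), 24 mm thick (its y), 120 mm tall, 0.25 kg nominal; symmetric front to back. Origin: centre of its underside; z up
- milk_jug: bystander: steel milk jug with a side handle, about 76 mm wide, 95 mm tall. Origin: centre of its underside
- screwdriver: bystander: green-handled screwdriver lying flat, 170 mm long. Origin: on the tool, near bench height
- portafilter: bystander: steel filter holder, 68 mm round, 45 mm tall, with a 120 mm black handle. Origin: centre of its underside
- grease_jar: bystander: white jar with red cap, 60 mm wide, 70 mm tall. Origin: centre of its underside
- parts_tray: bystander: orange divided tray, 100 x 150 x 45 mm. Origin: centre of its underside
- mug: bystander: blue mug, 76 mm wide, 90 mm tall. Origin: centre of its underside
- wrench: bystander: steel wrench lying flat, 160 mm long. Origin: on the tool, near bench height
Things that resemble listed ones, but are neither listed nor needed, are in the scene too. What is shaped like the pin_block but purple or turquoise is not meant.

How it is judged:
By the outcome, as a careful person would: the job done as asked, in the order asked, and still so for the second after the job is handed in, with the robot touching nothing.
It also fails if it takes over 72 s, if anything falls off the work surface, if the arm or the gripper's body presses on something with over 40 N, if the wrist force passes 120 N, or if a joint passes its speed limit or range.

ROBOT

A 6-joint arm with a two-finger parallel gripper is mounted at the origin on the work surface. World frame = base frame: x ahead of the robot, y to its left, z up, the work surface at z = 0. Lengths are in mm, angles in rad, forces in N, time in s.
With the tool pointing down it reaches from about 300 to 825 mm from the base axis. Payload 5.4 kg.
Tool frame: the origin (TCP) lies midway between the tips of the shut fingers; the grasp point (between the pads) lies 19 mm behind it (manip.tcp_to_grasp is the distance from the TCP to the grasp point, in mm); z points along the fingers, y is the line along which they close (so a half turn about z gives the same grasp; the last joint's range is limited). The gripper opens to 92 mm and grips with 3 to 60 N. Pads are 20 mm wide; open, the fingers measure 128 mm over their backs; the gripper's body (75 mm by 189 mm) begins 69 mm behind the grasp point.
Start: joints at [0.939, 0.158, 1.597, -0, 1.386, -0.21], TCP at [235.414, 524.582, 214.601] pointing down, gripper open.
Joint ranges: [-2.91, 2.91], [-0.94, 2.29], [0.18, 2.7], [-1.29, 4.43], [0.17, 2.64], [-3, 3]. Speed limits (rad/s): [2.57, 2.57, 3.14, 3.14, 3.14, 3.14].

INTERFACE

Orientations are given as a 3x3 rotation matrix whose columns are the frame's x, y, z axes.
In Python, from rig import manip, optics gives the robot as it stands.
- The arm moves only by the shell command python3 -m pendant 'ROWS' [OPENING] [FORCE]. ROWS is JSON, a list of rows, each an object with "xyz": the shift along the world's x, y, z in m, a list of three; "roll": the turn about the world's z in degrees. In form: [{"xyz": [dx, dy, dz], "roll": roll}, ...]. A call has 1 to 20 rows; each row is the pose to reach, as a shift and turn from the pose commanded when the call began; what a row does not reach only later rows make up. A row lasts 1/8 s, in which the tool goes at most 62.5 mm and 10.7 degrees, less where a joint would pass 70% of its speed; a pose out of reach is approached as far as the arm can. A call with a gripper value outside its range is refused whole. OPENING is the finger opening in m, from 0 to 0.0919, set as the call begins (- or left out, the last holds). The fingers move at their own pace and stop on an object; FORCE is the grip in N (left out, the last holds). Time passes only in rows, so rows that repeat a pose let the fingers close. It gives the time, the measured TCP pose, the force, the opening and the grip force at its end, in the units of the state.
- manip.get_state(): the state, without advancing time (a new reading comes with each control period).
- optics.read_camera(name): name is "scene" or "top" or "wrist"; returns a dict with "pixels" (480x640x3 uint8, red, green, blue), "fx", "fy", "cx", "cy" (pixels), "world_to_cam" (4x4, takes a point from world to camera coordinates); the wrist camera has in their place "T_tool_cam" (4x4, takes a point from camera to tool coordinates, whose origin is the TCP and whose axes are the flange's). Camera axes: x right, y up, looking along -z (the intrinsics and any distortion apply to the point x, -y, -z); pixel columns grow to the right and rows downward; lengths in mm; the calibration is good to about 2 mm. A picture is of the moment at which its call begins: read the wrist's pose just before it. There is no depth.
- manip.finish_job(): hands the job in; it is judged then, once.
The state is a dict: "clock": time; "joint_pos": joint angles; "joint_velocities": joint speeds; "joint_efforts": joint torques, N m; "position": TCP position; "tool_rot": TCP orientation; "contact_force": force on the tool from outside, world axes, zero at the start; "moment": the same for the moment, N m; "width": finger opening in mm; "grasp_force": force on a finger pad.
Only numpy, scipy, OpenCV 4.12 (cv2) and the standard library are available. Lean on these libraries where they do the work, as an engineer would, in place of code of your own. Each camera call takes 0.05 s, during which the arm holds its last target. There are 200 camera calls.

## Working session

There is one attempt and no reset: what is moved stays moved. The work goes in short steps, Python scripts to look and compute and a shell command to move; the robot and the scene stay as the last step left them, time stands still between calls to the robot, and variables do not carry over. Pictures are saved under pics/ and viewed, at most 10 in all, crops included, and the job is handed in when it is done.

```bash
ls; mkdir -p pics; cat > h.py <<'E'
import numpy as np, cv2
from rig import manip, optics
def snap(name,fn):
    s=manip.get_state(); c=optics.read_camera(name); c['state']=s
    cv2.imwrite('pics/'+fn,cv2.cvtColor(c['pixels'],cv2.COLOR_RGB2BGR)); np.save('pics/'+fn+'.npy',c,allow_pickle=True)
    return c
def load(fn): return np.load('pics/'+fn+'.npy',allow_pickle=True).item()
def w2c(c):
    if 'world_to_cam' in c: return np.array(c['world_to_cam'])
    s=c['state'];T=np.eye(4);T[:3,:3]=np.array(s['tool_rot']);T[:3,3]=s['position']
    return np.linalg.inv(T@np.array(c['T_tool_cam']))
def pix(c,p):
    M=w2c(c);q=M[:3,:3]@np.array(p,float)+M[:3,3]
    return np.array([c['cx']+c['fx']*q[0]/-q[2], c['cy']+c['fy']*-q[1]/-q[2]])
def at(c,uv,z):
    M=w2c(c);d=np.array([(uv[0]-c['cx'])/c['fx'],-(uv[1]-c['cy'])/c['fy'],-1])
    R=M[:3,:3];o=-R.T@M[:3,3];d=R.T@d
    return (o+d*(z-o[2])/d[2]).round(1)
E
python3 - <<'E'
from h import *
for n in ['scene','top']:
    c=snap(n,n+'0.png'); print({k:v for k,v in c.items() if k not in('pixels','state')})
s=manip.get_state();print(s['clock'],s['tool_rot'],s['contact_force'],s['width'])
E
```

```text
pics
{'fx': 565.2924769500702, 'fy': 565.2924769500702, 'cx': 320.1067098561718, 'cy': 233.07906050777865, 'world_to_cam': array([[-8.01922462e-01,  5.97422529e-01,  2.58572557e-03,
         4.34715947e+02],
       [-3.97837483e-01, -5.37237587e-01,  7.43707679e-01,
         1.60765431e+02],
       [ 4.45696872e-01,  5.95367195e-01,  6.68499964e-01,
        -1.84986156e+03],
       [ 0.00000000e+00,  0.00000000e+00,  0.00000000e+00,
         1.00000000e+00]])}
{'fx': 436.32573779339185, 'fy': 436.32573779339185, 'cx': 315.5021951602087, 'cy': 235.30525288994247, 'world_to_cam': array([[-2.05063362e-02, -9.99788484e-01, -1.57394372e-03,
         1.95223238e+01],
       [ 9.93296960e-01, -2.05522625e-02,  1.13748639e-01,
        -5.51875443e+02],
       [-1.13756927e-01,  7.69174317e-04,  9.93508314e-01,
        -1.19442954e+03],
       [ 0.00000000e+00,  0.00000000e+00,  0.00000000e+00,
         1.00000000e+00]])}
0.1 [[-9.12343583e-01  4.09424213e-01 -1.00017189e-03]
 [ 4.09425272e-01  9.12342675e-01 -1.33785192e-03]
 [ 3.64750525e-04 -1.63007626e-03 -9.99998605e-01]] [-0.35101745 -0.34211495  0.10387391] 92.06294131778303
```

View pics/scene0.png

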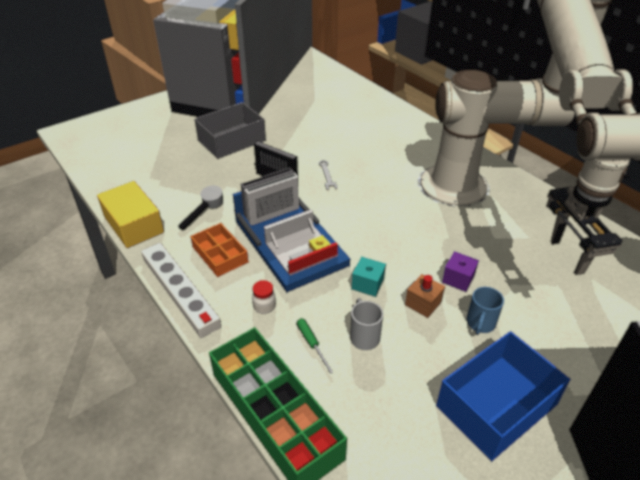

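View pics/top0.png

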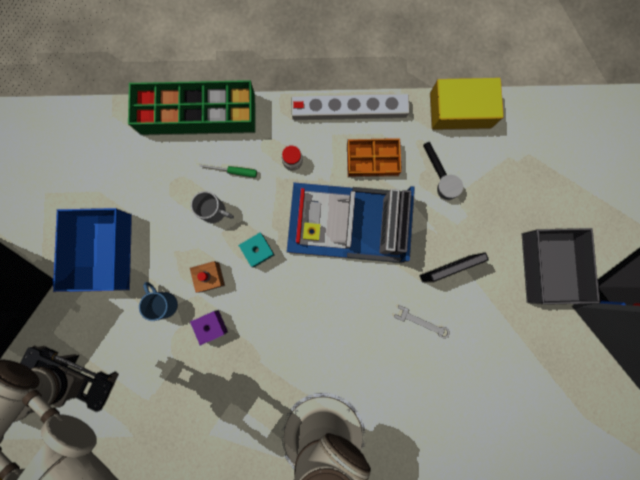

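The top picture shows the rack at about (352,222), with the end wall on its right side. The black panel is at (454,267) and the yellow bush at (312,231). Things that could be taken for the pin block are the brown block with the red grip at (205,277), the turquoise block at (256,250) and the purple block at (209,328). I choose the brown one. For the loose panel, the dark box at (560,265) is a possible mix-up, but it is an open box. I'll check these choices in one enlarged crop.

```bash
python3 - <<'E'
from h import *
c=load('top0.png'); im=cv2.cvtColor(c['pixels'],cv2.COLOR_RGB2BGR)
a=cv2.resize(im[175:295,280:500],None,fx=3.6,fy=3.6,interpolation=cv2.INTER_CUBIC)[:432,:792]
b=cv2.resize(im[255:295,180:230],None,fx=4,fy=4,interpolation=cv2.INTER_CUBIC)
o=np.zeros((600,800,3),np.uint8);o[:a.shape[0],:a.shape[1]]=a;o[436:436+160,:200]=b
cv2.imwrite('pics/crop.png',o)
E
```

```text
(no output)
```

View pics/crop.png

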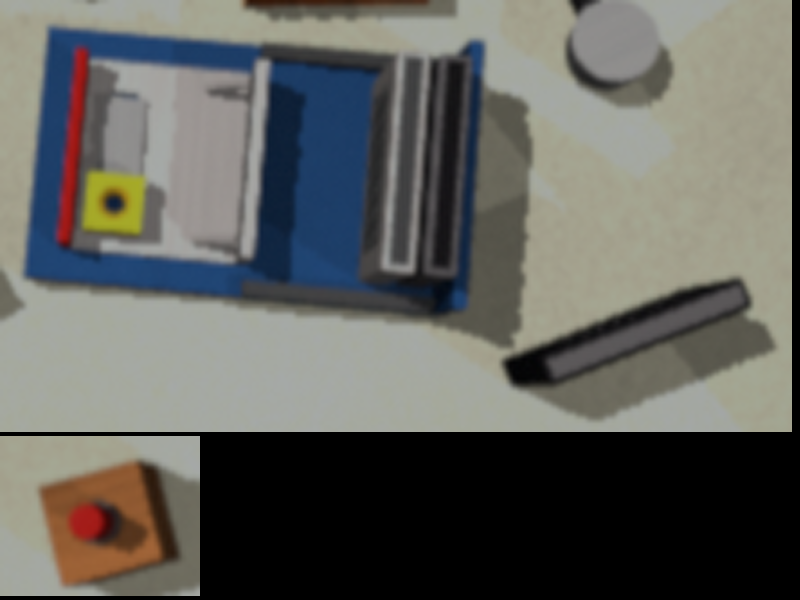

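The crop shows the black panel's top face with corners at (545,365), (740,283), (750,300) and (555,385). The bush bore is at (114,203) and the red pin grip in the brown block is at (88,522). The choices hold.

```bash
python3 - <<'E'
from h import *
c=load('top0.png')
def t(u,v,z,n):
    p=at(c,(u/3.6+280,v/3.6+175),z);print(n,p);return p
P=[t(*q,120,'panel') for q in[(545,365),(740,283),(750,300),(555,385)]]
m=sum(P)/4;d=P[1]-P[0]+P[2]-P[3];print('mid',m,'ang',np.degrees(np.arctan2(d[1],d[0])),'len',np.linalg.norm(d)/2)
for q in[(50,28,30,'A'),(27,278,30,'B'),(483,42,110,'wallfar'),(465,312,110,'wallnear'),(114,203,66,'bush'),(82,48,76,'lipfar'),(64,244,76,'lipnear'),(268,60,91,'stop far'),(252,262,91,'stopnear'),(396,57,120,'silv far L'),(380,275,120,'silv near L'),(470,60,120,'grey far R'),(457,278,120,'greynear R')]:t(*q)
print('pin',at(c,(202,276.5),99))
print('jug, mug',at(c,(207,207),95),at(c,(157,303),90))
E
```

```text
panel [ 429.3 -288.1  120. ]
panel [ 485.2 -431.4  120. ]
panel [ 472.8 -437.8  120. ]
panel [ 415.  -294.6  120. ]
mid [ 450.575 -362.975  120.   ] ang -68.35391937452155 len 154.11841226797006
A [704.4  66.7  30. ]
B [506.3  87.5  30. ]
wallfar [ 668. -257.  110.]
wallnear [ 468.9 -234.7  110. ]
bush [559.2  18.4  66. ]
lipfar [677.3  40.4  76. ]
lipnear [527.7  56.5  76. ]
stop far [661.9 -99.5  91. ]
stopnear [510. -83.  91.]
silv far L [ 655.9 -190.5  120. ]
silv near L [ 496.3 -172.6  120. ]
grey far R [ 652.6 -244.5  120. ]
greynear R [ 493.  -227.9  120. ]
pin [441.7 308.5  99. ]
jug, mug [627.4 297.8  95. ] [375.  428.6  90. ]
```

```bash
python3 -m pendant '[{"xyz":[0.05,-0.05,0.04],"roll":-5},{"xyz":[0.15,-0.4,0.045],"roll":-22},{"xyz":[0.15,-0.4,0.045],"roll":-22},{"xyz":[0.15,-0.4,0.045],"roll":-22},{"xyz":[0.15,-0.4,0.045],"roll":-22},{"xyz":[0.15,-0.4,0.045],"roll":-22},{"xyz":[0.15,-0.4,0.045],"roll":-22},{"xyz":[0.215,-0.888,0.045],"roll":-44},{"xyz":[0.215,-0.888,0.045],"roll":-44},{"xyz":[0.215,-0.888,0.045],"roll":-44},{"xyz":[0.215,-0.888,0.045],"roll":-44},{"xyz":[0.215,-0.888,0.045],"roll":-44},{"xyz":[0.215,-0.888,0.045],"roll":-44},{"xyz":[0.215,-0.888,0.045],"roll":-44},{"xyz":[0.215,-0.888,0.045],"roll":-44},{"xyz":[0.215,-0.888,0.045],"roll":-44},{"xyz":[0.215,-0.888,0.045],"roll":-44}]'
python3 - <<'E'
from h import *
c=snap('wrist','w1.png'); print(c['T_tool_cam'],c['fx'],c['cx'],c['cy'],[k for k in c]); print(c['state']['position'],c['state']['joint_pos'],pix(c,[450,-363,120]))
E
```

```text
clock: 2.22
position: [450.2, -362.8, 259.0]
tool_rot: [[-0.372, 0.928, -0.001], [0.928, 0.372, 0.001], [0.002, -0.0, -1.0]]
contact_force: [-0.2, -0.5, 0.8]
width: 91.8
grasp_force: 0.0
[[-5.20629409e-04  9.57132589e-01  2.89649678e-01  8.13481587e+01]
 [ 9.99999460e-01  7.58856610e-04 -7.10158786e-04  2.45395146e-01]
 [-8.99518690e-04  2.89649152e-01 -9.57132467e-01 -1.69991723e+02]
 [ 0.00000000e+00  0.00000000e+00  0.00000000e+00  1.00000000e+00]] 430.5046268874005 323.7103079286261 241.59553355959017 ['pixels', 'fx', 'fy', 'cx', 'cy', 'T_tool_cam', 'state']
[ 450.20780341 -362.75256739  259.01349301] [-8.87319478e-01  1.41060599e-01  1.52870635e+00  3.34820620e-04
  1.47334321e+00 -1.26829202e+00] [322.70344491 226.37985175]
```

View pics/w1.png

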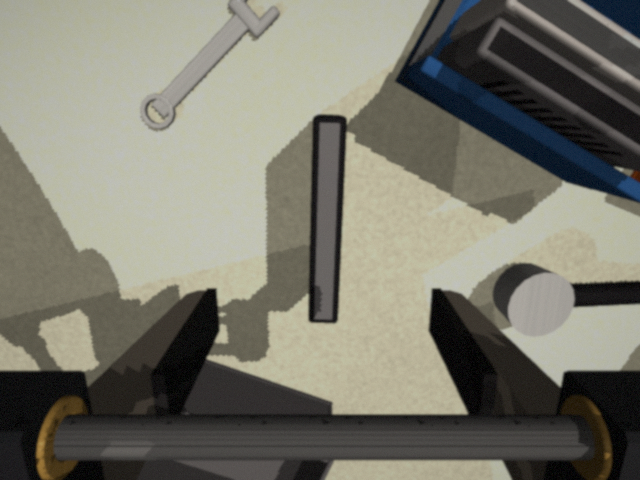

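The wrist picture shows the panel's top face from (330,116) to (323,322), between the open fingers at about x=215 and x=432.

```bash
python3 - <<'E'
from h import *
c=load('w1.png')
P=[at(c,q,120) for q in[(314,116),(346,117),(337,322),(309,321)]]
print(P);d=P[3]-P[0]+P[2]-P[1];print(sum(P)/4,np.degrees(np.arctan2(d[1],d[0])),np.linalg.norm(d)/2)
# lens direction
t=np.array(c['state']['tool_rot']);print(np.degrees(np.arctan2(t[1,1],t[0,1])))
E
```

```text
[array([ 415.3, -292.2,  120. ]), array([ 436. , -284.6,  120. ]), array([ 489.6, -431.7,  120. ]), array([ 468.7, -439.1,  120. ])]
[ 452.4 -361.9  120. ] -70.0012474436683 156.43289296052797
21.82624383431737
```

```bash
python3 -m pendant '[{"xyz":[0.002,0.001,-0.06],"roll":-1.5},{"xyz":[0.002,0.001,-0.11],"roll":-1.5},{"xyz":[0.002,0.001,-0.15],"roll":-1.5},{"xyz":[0.002,0.001,-0.177],"roll":-1.5},{"xyz":[0.002,0.001,-0.177],"roll":-1.5},{"xyz":[0.002,0.001,-0.177],"roll":-1.5}]' && python3 -m pendant '[{"xyz":[0,0,0],"roll":0},{"xyz":[0,0,0],"roll":0},{"xyz":[0,0,0],"roll":0},{"xyz":[0,0,0],"roll":0},{"xyz":[0,0,0],"roll":0},{"xyz":[0,0,0],"roll":0},{"xyz":[0,0,0],"roll":0}]' 0 30
```

```text
clock: 3.02
position: [453.3, -362.5, 84.5]
tool_rot: [[-0.348, 0.937, 0.002], [0.937, 0.348, -0.002], [-0.002, 0.001, -1.0]]
contact_force: [-0.4, -0.2, 0.1]
width: 91.4
grasp_force: 0.0
clock: 3.9
position: [452.4, -362.4, 82.5]
tool_rot: [[-0.347, 0.938, -0.0], [0.938, 0.347, 0.0], [0.0, -0.0, -1.0]]
contact_force: [-0.1, -0.7, -0.2]
width: 24.1
grasp_force: 5.7
```

```bash
python3 - <<'E'
from h import *
c=load('top0.png')
f=lambda u,v,z:at(c,(u/3.6+280,v/3.6+175),z)
a=np.radians(-6.2);ux=np.array([np.cos(a),np.sin(a),0]);uy=np.array([-np.sin(a),np.cos(a),0])
A,B,C,D=f(50,28,30),f(27,278,30),f(483,42,110),f(465,312,110)
O=(A+B)/2-165*uy; O2=(C+D)/2+165*uy; print(O,O2, A-B, C-D)
o=((O+O2)/2)*[1,1,0]
for n,q in dict(stopfar=(268,60,91),stopnear=(252,262,91),lipf=(82,48,76),lipn=(64,244,76),bush=(114,203,66),sfl=(396,57,150),snl=(380,275,150),gfr=(470,60,150),gnr=(457,278,150)).items():
    p=f(*q)-o; print(n,(p@ux).round(1),(p@uy).round(1), f(*q))
E
```

```text
[587.53010631 -86.93490906  30.        ] [586.26989369 -81.81509094 110.        ] [198.1 -20.8   0. ] [199.1 -22.3   0. ]
stopfar 76.2 -6.9 [661.9 -99.5  91. ]
stopnear -76.6 -6.9 [510. -83.  91.]
lipf 76.4 133.8 [677.3  40.4  76. ]
lipn -74.1 133.7 [527.7  56.5  76. ]
bush -38.6 99.2 [559.2  18.4  66. ]
sfl 73.1 -93.5 [ 649.5 -185.2  150. ]
snl -83.2 -93.0 [ 494.1 -167.8  150. ]
gfr 75.5 -146.1 [ 646.2 -237.8  150. ]
gnr -80.7 -146.9 [ 490.8 -221.7  150. ]
```

```bash
python3 -m pendant '[{"xyz":[0,0,0.03],"roll":0},{"xyz":[0,0,0.08],"roll":0},{"xyz":[0,0,0.13],"roll":5},{"xyz":[0,0,0.18],"roll":12},{"xyz":[0.02,0.04,0.18],"roll":20},{"xyz":[0.045,0.08,0.18],"roll":29},{"xyz":[0.07,0.12,0.18],"roll":38},{"xyz":[0.09,0.16,0.18],"roll":46},{"xyz":[0.11,0.195,0.18],"roll":54},{"xyz":[0.122,0.22,0.18],"roll":60},{"xyz":[0.13,0.233,0.18],"roll":63.5},{"xyz":[0.13,0.233,0.18],"roll":63.5},{"xyz":[0.13,0.233,0.18],"roll":63.5},{"xyz":[0.13,0.233,0.18],"roll":63.5}]'
python3 - <<'E'
from h import *
c=snap('wrist','w2.png'); print(c['state']['position'],c['state']['grasp_force'],c['state']['width'])
E
```

```text
clock: 5.65
position: [582.1, -130.4, 262.6]
tool_rot: [[-0.994, 0.109, -0.0], [0.109, 0.994, -0.0], [0.0, -0.0, -1.0]]
contact_force: [0.9, -0.5, -3.3]
width: 23.6
grasp_force: 30.0
[ 582.06823859 -130.44695963  262.56729535] 29.98731404542923 23.623312800628337
```

View pics/w2.png

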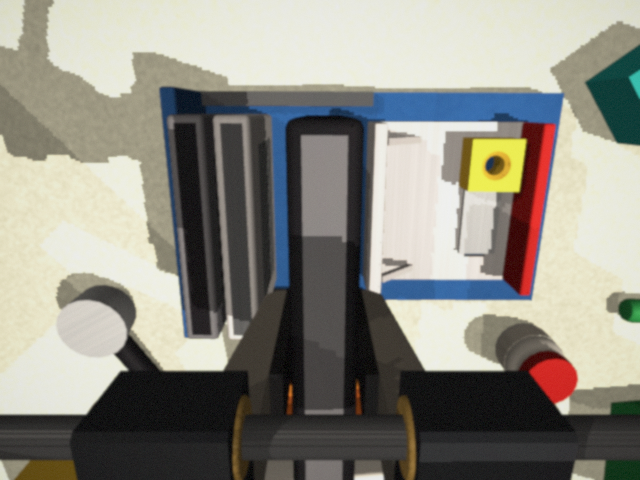

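The panel hangs square, with its near end at (325,120), between silver (right edge about 250–272) and the stop's top edge at (372,124). The bush bore is at (496,165), the red lip at (553,125)–(528,295) and the near rail at v 92–106.

```bash
python3 - <<'E'
from h import *
c=load('w2.png')
a=np.radians(-6.2);ux=np.array([np.cos(a),np.sin(a),0]);uy=np.array([-np.sin(a),np.cos(a),0])
o=np.array([587,-84.5,0]);
for n,q in dict(rail=(372,107,42),railL=(215,107,42),deckcornNE=(562,94,30),deckcornE=(532,299,30),wallcorn=(162,88,110),silvL=(216,116,150),silvR=(248,116,150),greyL=(172,116,150),stopn=(373,124,91),lip=(553,125,76),lipf=(529,294,76),bush=(496,165,66),panelnear=(325,117,182), panelL=(289,130,182),panelR=(361,130,182)).items():
    p=at(c,q[:2],q[2]); print(n,p,((p-o)@ux).round(1),((p-o)@uy).round(1))
E
```

```text
rail [502.3 -80.   42. ] -84.7 -4.7
railL [ 487.4 -215.1   42. ] -84.9 -140.6
deckcornNE [509.9  89.4  30. ] -95.4 164.6
deckcornE [706.5  68.9  30. ] 102.2 165.4
wallcorn [ 473.  -233.8  110. ] -97.2 -160.7
silvL [ 496.5 -189.8  150. ] -78.6 -114.5
silvR [ 498.7 -169.8  150. ] -78.6 -94.3
greyL [ 493.5 -217.3  150. ] -78.6 -142.1
stopn [514.6 -85.5  91. ] -71.9 -8.8
lip [531.8  59.2  76. ] -70.4 136.9
lipf [677.8  44.2  76. ] 76.4 137.8
bush [560.4  17.9  66. ] -37.5 98.9
panelnear [ 504.2 -121.7  182. ] -78.3 -45.9
panelL [ 509.  -142.6  182. ] -71.3 -66.2
panelR [ 513.5 -102.3  182. ] -71.1 -25.6
```

```bash
python3 -m pendant '[{"xyz":[0.003,0.001,-0.03],"roll":0},{"xyz":[0.003,0.001,-0.07],"roll":0},{"xyz":[0.003,0.001,-0.11],"roll":0},{"xyz":[0.003,0.001,-0.135],"roll":0},{"xyz":[0.003,0.001,-0.145],"roll":0},{"xyz":[0.003,0.001,-0.149],"roll":0},{"xyz":[0.003,0.001,-0.149],"roll":0},{"xyz":[0.003,0.001,-0.149],"roll":0}]'
```

```text
clock: 6.7
position: [586.2, -128.8, 114.9]
tool_rot: [[-0.994, 0.108, 0.002], [0.108, 0.994, -0.001], [-0.002, -0.001, -1.0]]
contact_force: [-1.0, -0.5, -2.0]
width: 23.9
grasp_force: 30.0
```

```bash
python3 -m pendant '[{"xyz":[0,0,-0.0005],"roll":0},{"xyz":[0,0,-0.001],"roll":0},{"xyz":[0,0,-0.0015],"roll":0},{"xyz":[0,0,-0.0015],"roll":0}]'
```

```text
clock: 7.2
position: [585.6, -128.5, 112.5]
tool_rot: [[-0.994, 0.107, 0.0], [0.107, 0.994, -0.0], [-0.0, -0.0, -1.0]]
contact_force: [0.3, -0.0, -0.1]
width: 24.0
grasp_force: 30.0
```

```bash
python3 -m pendant '[{"xyz":[0,0,0],"roll":0},{"xyz":[0,0,0],"roll":0},{"xyz":[0,0,0],"roll":0},{"xyz":[0,0,0.03],"roll":0},{"xyz":[0,0,0.08],"roll":0}]' 0.038 && python3 -m pendant '[{"xyz":[0.006,0.06,0.02],"roll":0},{"xyz":[0.012,0.12,0.02],"roll":0},{"xyz":[0.018,0.17,0.01],"roll":0},{"xyz":[0.023,0.218,-0.03],"roll":0},{"xyz":[0.023,0.218,-0.08],"roll":0},{"xyz":[0.023,0.218,-0.12],"roll":0},{"xyz":[0.023,0.218,-0.147],"roll":0},{"xyz":[0.023,0.218,-0.147],"roll":0},{"xyz":[0.023,0.218,-0.147],"roll":0}]' 0
python3 - <<'E'
from h import *
c=snap('wrist','w3.png');t=snap('top','t3.png'); s=c['state'];print(s['position'],s['width'],s['contact_force'])
im=np.zeros((480,800,3),np.uint8)
im[:360,:480]=cv2.resize(c['pixels'],(480,360))[:,:,::-1]
im[:,480:]=cv2.resize(t['pixels'][165:285,270:430],(640,480),interpolation=cv2.INTER_CUBIC)[:,160:480,::-1]
cv2.imwrite('pics/m3.png',im)
E
```

```text
clock: 7.82
position: [583.9, -127.8, 190.8]
tool_rot: [[-0.994, 0.107, -0.004], [0.107, 0.994, 0.002], [0.005, 0.001, -1.0]]
contact_force: [0.0, -0.8, -0.0]
width: 38.1
grasp_force: 0.0
clock: 8.95
position: [609.5, 89.5, 46.6]
tool_rot: [[-0.994, 0.107, 0.002], [0.107, 0.994, -0.0], [-0.002, 0.0, -1.0]]
contact_force: [0.6, 0.2, 0.7]
width: 0.2
grasp_force: 0.0
[609.5339193   89.52539962  46.62584296] 0.15832470410215407 [0.5511897  0.2081972  0.72844709]
```

View pics/m3.png

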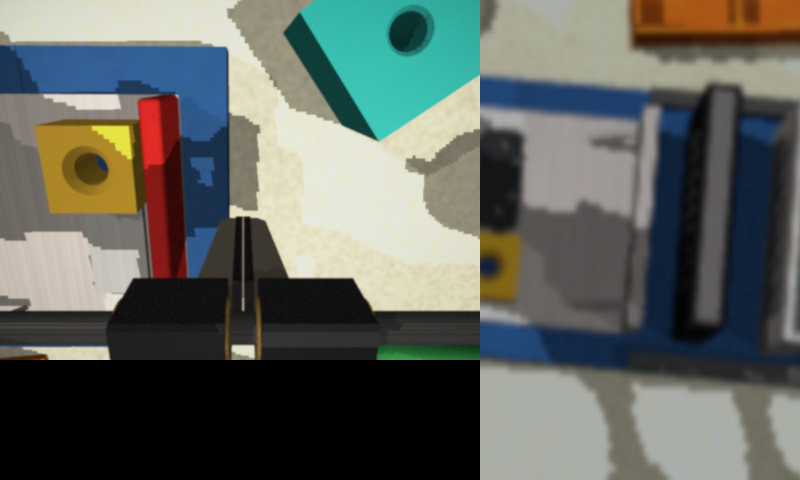

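The black panel stands upright and square in the gap. The closed fingers, at about (243,225) in the wrist part, are just behind the red lip at (165,190). Next is the push.

```bash
python3 -m pendant '[{"xyz":[-0.001,-0.008,0],"roll":0},{"xyz":[-0.0017,-0.016,0],"roll":0},{"xyz":[-0.0026,-0.024,0],"roll":0},{"xyz":[-0.0035,-0.032,0],"roll":0},{"xyz":[-0.0043,-0.04,0],"roll":0},{"xyz":[-0.0052,-0.048,0],"roll":0},{"xyz":[-0.006,-0.056,0],"roll":0},{"xyz":[-0.0069,-0.064,0],"roll":0},{"xyz":[-0.0075,-0.07,0],"roll":0},{"xyz":[-0.008,-0.074,0],"roll":0},{"xyz":[-0.008,-0.074,0],"roll":0}]'
```

```text
clock: 10.42
position: [600.3, 14.8, 44.8]
tool_rot: [[-0.994, 0.108, -0.0], [0.108, 0.994, -0.001], [0.0, -0.001, -1.0]]
contact_force: [0.4, 1.2, 0.3]
width: 0.2
grasp_force: 0.5
```

```bash
python3 -m pendant '[{"xyz":[-0.0003,-0.003,0],"roll":0},{"xyz":[-0.0006,-0.006,0],"roll":0},{"xyz":[-0.001,-0.009,0],"roll":0},{"xyz":[-0.001,-0.009,0],"roll":0}]'; python3 -m pendant '[{"xyz":[-0.0002,-0.002,0],"roll":0},{"xyz":[-0.0004,-0.004,0],"roll":0},{"xyz":[-0.0004,-0.004,0],"roll":0}]'
```

```text
clock: 10.92
position: [599.2, 6.3, 44.8]
tool_rot: [[-0.994, 0.108, -0.0], [0.108, 0.994, -0.0], [0.0, -0.0, -1.0]]
contact_force: [1.4, 3.0, -0.9]
width: 0.3
grasp_force: 1.6
clock: 11.3
position: [598.8, 2.6, 44.9]
tool_rot: [[-0.994, 0.107, -0.0], [0.107, 0.994, 0.0], [0.0, 0.0, -1.0]]
contact_force: [1.3, 4.1, -0.3]
width: 0.2
grasp_force: 2.1
```

```bash
python3 -m pendant '[{"xyz":[-0.0002,-0.002,0],"roll":0},{"xyz":[-0.0004,-0.004,0],"roll":0},{"xyz":[-0.0004,-0.004,0],"roll":0}]'; python3 -m pendant '[{"xyz":[-0.0002,-0.002,0],"roll":0},{"xyz":[-0.0004,-0.004,0],"roll":0},{"xyz":[-0.0004,-0.004,0],"roll":0}]'
python3 - <<'E'
from h import *
c=snap('wrist','w4.png')
E
```

```text
clock: 11.68
position: [598.4, -1.0, 44.9]
tool_rot: [[-0.994, 0.107, -0.0], [0.107, 0.994, 0.001], [0.0, 0.001, -1.0]]
contact_force: [1.9, 5.6, -1.1]
width: 0.3
grasp_force: 2.6
clock: 12.05
position: [598.2, -3.2, 44.9]
tool_rot: [[-0.994, 0.108, 0.0], [0.108, 0.994, 0.004], [0.0, 0.004, -1.0]]
contact_force: [3.7, 11.8, -0.7]
width: 0.2
grasp_force: 5.8
```

View pics/w4.png

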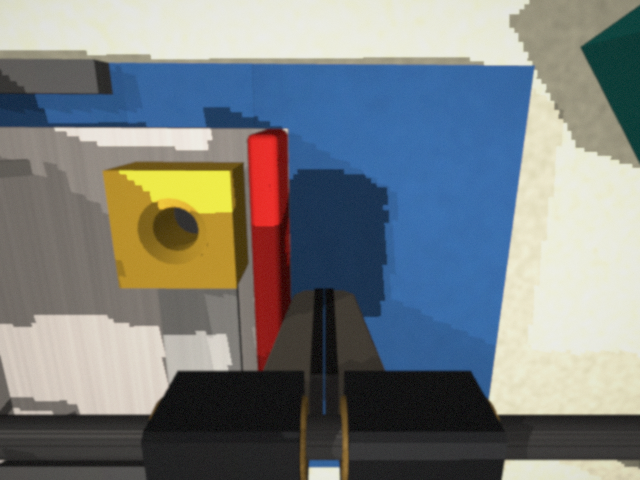

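```bash
python3 -m pendant '[{"xyz":[-0.0001,-0.001,0],"roll":0},{"xyz":[-0.0002,-0.002,0],"roll":0},{"xyz":[-0.0003,-0.003,0],"roll":0},{"xyz":[-0.0003,-0.003,0],"roll":0},{"xyz":[-0.0003,-0.003,0],"roll":0}]'
python3 - <<'E'
from h import *
c=load('w4.png')
a=np.radians(-6.2);ux=np.array([np.cos(a),np.sin(a),0]);uy=np.array([-np.sin(a),np.cos(a),0])
o=np.array([590,-84.8,0]);
for n,q in dict(bush=(172,228,66),c1=(105,170,66),c2=(246,165,66),c3=(121,290,66),c4=(238,288,66),lip=(288,131,76),deckNE=(534,66,30)).items():
    p=at(c,q[:2],q[2]); print(n,p,((p-o)@ux).round(1),((p-o)@uy).round(1))
E
```

```text
clock: 12.72
position: [598.2, -3.2, 44.9]
tool_rot: [[-0.994, 0.108, 0.001], [0.108, 0.994, 0.008], [-0.0, 0.008, -1.0]]
contact_force: [4.8, 21.1, 0.6]
width: 0.4
grasp_force: 10.7
bush [550.9 -53.4  66. ] -42.3 27.0
c1 [528.2 -71.9  66. ] -62.8 6.2
c2 [531.7 -23.5  66. ] -64.6 54.6
c3 [572.4 -77.3  66. ] -18.3 5.6
c4 [576.4 -33.8  66. ] -19.0 49.2
lip [521.7  -6.9  76. ] -76.3 70.1
deckNE [509.   90.6  30. ] -99.5 165.6
```

The stop is snug: 21 N with no further motion, and the bush line sits at rack y ≈ 27. Now I back off and go above the pin.

```bash
python3 -m pendant '[{"xyz":[0.001,0.015,0],"roll":0},{"xyz":[0.001,0.015,0.05],"roll":0},{"xyz":[0.001,0.015,0.11],"roll":-5},{"xyz":[-0.02,0.05,0.17],"roll":-15},{"xyz":[-0.04,0.1,0.17],"roll":-25},{"xyz":[-0.065,0.15,0.17],"roll":-35},{"xyz":[-0.09,0.2,0.17],"roll":-45},{"xyz":[-0.115,0.25,0.17],"roll":-55},{"xyz":[-0.14,0.29,0.17],"roll":-65},{"xyz":[-0.156,0.311,0.17],"roll":-75},{"xyz":[-0.156,0.311,0.17],"roll":-85},{"xyz":[-0.156,0.311,0.17],"roll":-90},{"xyz":[-0.156,0.311,0.17],"roll":-90},{"xyz":[-0.156,0.311,0.17],"roll":-90}]' 0.06
python3 - <<'E'
from h import *
c=snap('wrist','w5.png');t=snap('top','t5.png');s=c['state'];print(s['position'],s['joint_pos'],s['contact_force'])
im=np.zeros((480,800,3),np.uint8)
im[:360,:480]=cv2.resize(c['pixels'],(480,360))[:,:,::-1]
im[:,480:]=cv2.resize(t['pixels'][165:285,270:430],(640,480),interpolation=cv2.INTER_CUBIC)[:,60:380,::-1]
cv2.imwrite('pics/m5.png',im)
E
```

```text
clock: 14.48
position: [442.0, 302.1, 215.0]
tool_rot: [[0.106, 0.994, -0.0], [0.994, -0.106, -0.001], [-0.001, 0.0, -1.0]]
contact_force: [-0.3, -0.3, -0.2]
width: 60.0
grasp_force: 0.0
[442.0309064  302.05352448 214.98209965] [ 3.74108471e-01  5.59284764e-02  1.70714629e+00 -8.70970699e-04
  1.37888771e+00  4.80903106e-01] [-0.33635587 -0.28670689 -0.18696571]
```

View pics/m5.png

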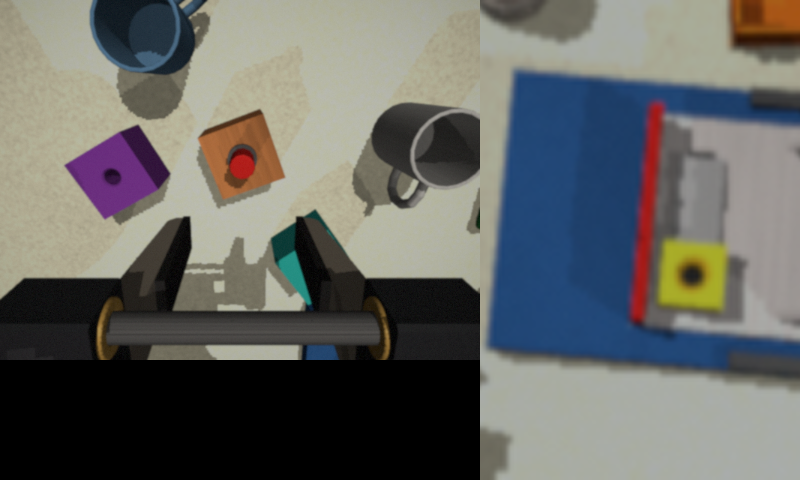

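The red grip's top is at (242,166) in the wrist part, about (322.7,221) at full size. The bush bore is at (692,274) in the top part, about (338,233.5) in the top image.

```bash
python3 - <<'E'
from h import *
c=load('w5.png');t=load('t5.png')
print('pin',at(c,(322.7,221),99),'bush',at(t,(338,233.5),66))
# red centroid
im=c['pixels'].astype(int);m=((im[...,0]>140)&(im[...,1]<70)&(im[...,2]<80)).astype(np.uint8)
n,l,st,ce=cv2.connectedComponentsWithStats(m);i=1+st[1:,4].argmax();print(ce[i],st[i],at(c,ce[i],99))
im=t['pixels'].astype(int);m=((im[...,0]>120)&(im[...,1]>110)&(im[...,2]<80)).astype(np.uint8);m[:150]=0
n,l,st,ce=cv2.connectedComponentsWithStats(m);i=1+st[1:,4].argmax();print(ce[i],st[i],at(t,[st[i,0]+st[i,2]/2-.5,st[i,1]+st[i,3]/2-.5],66))
E
```

```text
pin [443.2 311.7  99. ] bush [551.9 -53.4  66. ]
[322.88335358 222.17982989] [307 206  33  33 823] [443.2 310.9  99. ]
[337.91555556 233.31555556] [330 225  17  18 225] [551.9 -53.4  66. ]
```

```bash
python3 -m pendant '[{"xyz":[0.001,0.0085,-0.05],"roll":0},{"xyz":[0.001,0.0085,-0.1],"roll":0},{"xyz":[0.001,0.0085,-0.13],"roll":0},{"xyz":[0.001,0.0085,-0.144],"roll":0},{"xyz":[0.001,0.0085,-0.144],"roll":0},{"xyz":[0.001,0.0085,-0.144],"roll":0}]' && python3 -m pendant '[{"xyz":[0,0,0],"roll":0},{"xyz":[0,0,0],"roll":0},{"xyz":[0,0,0],"roll":0},{"xyz":[0,0,0],"roll":0},{"xyz":[0,0,0],"roll":0},{"xyz":[0,0,0],"roll":0}]' 0 25
```

```text
clock: 15.32
position: [444.2, 311.6, 72.8]
tool_rot: [[0.107, 0.994, 0.003], [0.994, -0.107, 0.001], [0.001, 0.003, -1.0]]
contact_force: [0.3, 0.4, 0.0]
width: 60.1
grasp_force: 0.0
clock: 16.08
position: [442.9, 311.1, 71.2]
tool_rot: [[0.107, 0.994, 0.0], [0.994, -0.107, 0.0], [0.0, 0.0, -1.0]]
contact_force: [-0.2, 0.2, 1.5]
width: 23.6
grasp_force: 25.0
```

```bash
python3 -m pendant '[{"xyz":[0,0,0.03],"roll":0},{"xyz":[0,0,0.07],"roll":0},{"xyz":[0.005,-0.02,0.1],"roll":0},{"xyz":[0.02,-0.07,0.1],"roll":0},{"xyz":[0.035,-0.13,0.1],"roll":0},{"xyz":[0.05,-0.19,0.1],"roll":0},{"xyz":[0.065,-0.25,0.1],"roll":0},{"xyz":[0.08,-0.31,0.1],"roll":0},{"xyz":[0.095,-0.36,0.1],"roll":0},{"xyz":[0.1,-0.39,0.1],"roll":0},{"xyz":[0.105,-0.4045,0.1],"roll":0},{"xyz":[0.105,-0.4045,0.1],"roll":0},{"xyz":[0.105,-0.4045,0.1],"roll":0},{"xyz":[0.105,-0.4045,0.1],"roll":0}]'
python3 - <<'E'
from h import *
c=snap('wrist','w6.png');s=c['state'];p=s['position'];print(p,s['grasp_force'],pix(c,[p[0],p[1],p[2]-66.2]),pix(c,[552,-53.5,66]))
E
```

```text
clock: 17.82
position: [547.8, -92.2, 171.1]
tool_rot: [[0.106, 0.994, -0.0], [0.994, -0.106, 0.0], [0.0, -0.0, -1.0]]
contact_force: [0.1, 0.3, -1.7]
width: 23.1
grasp_force: 25.0
[547.76473617 -92.17706978 171.0625927 ] 24.999572038650513 [322.45225593 258.4410907 ] [322.70704391 181.13883082]
```

View pics/w6.png

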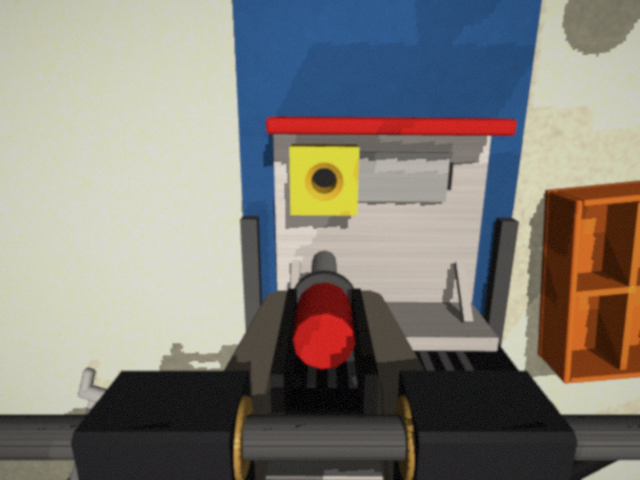

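The bore mouth is at (324.5,181) in the yellow block, and the pin's shank tip is at about (323,258) with the panels below. I'll refine both by code.

```bash
python3 - <<'E'
from h import *
c=load('w6.png');im=c['pixels'].astype(int)
print(im[244:274:3,304:344:2].sum(2)//3)
m=((im[...,0]>120)&(im[...,1]>100)&(im[...,2]<90)).astype(np.uint8);m[240:]=0;m[:,:260]=0;m[:,400:]=0
y,x=np.where(m);print(x.min(),x.max(),y.min(),y.max())
d=(im[160:200,300:350].sum(2)<150);yy,xx=np.where(d);print('dark bore',xx.mean()+300,yy.mean()+160,xx.min()+300,xx.max()+300,yy.min()+160,yy.max()+160)
print(im[180,296:356:2].tolist())
E
```

```text
[[203 203 202 194 188 186 188 187 188 187 187 188 186 187 187 186 189 187
  187 187]
 [187 187 185 188 188 187 188 187 188 186 186 189 190 188 186 190 188 187
  187 187]
 [183 182 184 182 181 182 182 172 162 148 139 149 169 178 182 183 185 183
  186 183]
 [181 182 179 180 182 166 128  90  82  85  87  91  93 105 143 176 182 183
  181 181]
 [183 182 185 183 168  95  68  76  79  86  87  89  92  91  96 132 176 183
  182 182]
 [191 187 187 184 135  66  65  78  80  86  88  91  94  93  93 100 166 188
  187 190]
 [185 184 185 175 106  61  65  77  83  88  93  90  92  95  93  94 148 181
  184 186]
 [183 182 184 168  89  61  69  77  83  88  91  93  94  95  93  93 131 176
  182 184]
 [181 182 182 166  84  64  70  77  85  87  89  93  92  94  92  94 125 177
  183 184]
 [176 168 165 146  71  53  48  53  51  47  49  48  53  60  66  73 111 171
  180 180]]
290 360 145 216
dark bore 324.2526315789474 177.83157894736843 313 334 170 186
[[218, 216, 64], [218, 215, 63], [219, 216, 66], [219, 216, 65], [218, 202, 60], [218, 178, 53], [217, 173, 50], [198, 156, 45], [107, 84, 30], [54, 49, 40], [43, 44, 43], [41, 37, 38], [40, 39, 38], [40, 37, 35], [42, 41, 39], [42, 41, 40], [44, 44, 44], [41, 40, 37], [43, 43, 40], [49, 46, 35], [115, 89, 29], [186, 145, 42], [191, 148, 43], [195, 161, 44], [214, 205, 59], [218, 215, 64], [218, 214, 62], [217, 212, 60], [219, 215, 63], [219, 212, 63]]
```

```bash
python3 -m pendant '[{"xyz":[0.002,0.02,0],"roll":0},{"xyz":[0.0046,0.0393,-0.015],"roll":0},{"xyz":[0.0046,0.0393,-0.032],"roll":0},{"xyz":[0.0046,0.0393,-0.032],"roll":0},{"xyz":[0.0046,0.0393,-0.036],"roll":0},{"xyz":[0.0046,0.0393,-0.04],"roll":0},{"xyz":[0.0046,0.0393,-0.043],"roll":0},{"xyz":[0.0046,0.0393,-0.045],"roll":0},{"xyz":[0.0046,0.0393,-0.045],"roll":0}]'
```

```text
clock: 19.0
position: [552.5, -54.1, 126.0]
tool_rot: [[0.108, 0.994, -0.0], [0.994, -0.108, 0.0], [0.0, -0.0, -1.0]]
contact_force: [0.1, -0.5, -1.1]
width: 23.2
grasp_force: 25.0
```

```bash
python3 -m pendant '[{"xyz":[0,0.0003,-0.004],"roll":0},{"xyz":[0,0.0005,-0.008],"roll":0},{"xyz":[0,0.0005,-0.012],"roll":0},{"xyz":[0,0.0005,-0.012],"roll":0}]'; python3 -m pendant '[{"xyz":[0,0,-0.005],"roll":0},{"xyz":[0,0,-0.01],"roll":0},{"xyz":[0,0,-0.014],"roll":0},{"xyz":[0,0,-0.016],"roll":0},{"xyz":[0,0,-0.016],"roll":0}]'
```

```text
clock: 19.5
position: [552.1, -53.5, 113.5]
tool_rot: [[0.107, 0.994, -0.001], [0.994, -0.107, 0.0], [0.0, -0.001, -1.0]]
contact_force: [-0.4, 0.4, -0.5]
width: 23.5
grasp_force: 25.0
clock: 20.12
position: [552.4, -53.6, 97.9]
tool_rot: [[0.107, 0.994, -0.0], [0.994, -0.107, 0.0], [0.0, -0.0, -1.0]]
contact_force: [0.9, -1.1, -0.8]
width: 23.6
grasp_force: 25.0
```

```bash
python3 -m pendant '[{"xyz":[0,0,0],"roll":0},{"xyz":[0,0,0],"roll":0},{"xyz":[0,0,0],"roll":0},{"xyz":[0,0,0],"roll":0},{"xyz":[0,0,0.01],"roll":0},{"xyz":[0,0,0.04],"roll":0},{"xyz":[0,0,0.075],"roll":0},{"xyz":[0,0,0.075],"roll":0}]' 0.06 && python3 -m pendant '[{"xyz":[-0.03,0.003,0],"roll":0},{"xyz":[-0.054,0.006,0],"roll":0},{"xyz":[-0.054,0.006,-0.02],"roll":0},{"xyz":[-0.054,0.006,-0.05],"roll":0},{"xyz":[-0.054,0.006,-0.08],"roll":0},{"xyz":[-0.054,0.006,-0.105],"roll":0},{"xyz":[-0.054,0.006,-0.121],"roll":0},{"xyz":[-0.054,0.006,-0.121],"roll":0},{"xyz":[-0.054,0.006,-0.121],"roll":0}]' 0
python3 - <<'E'
from h import *
c=snap('wrist','w7.png');t=snap('top','t7.png');s=c['state'];print(s['position'],s['contact_force'],s['width'])
print(pix(t,[552.4,-53.6,124]))
im=c['pixels'].astype(int);m=((im[...,0]>140)&(im[...,1]<70)&(im[...,2]<80)).astype(np.uint8)
n,l,st,ce=cv2.connectedComponentsWithStats(m);print(st[st[:,4]>80],ce[st[:,4]>80].round(0), pix(c,[552.4,-53.6,124]))
E
```

```text
clock: 21.12
position: [554.9, -54.4, 177.1]
tool_rot: [[0.107, 0.994, 0.007], [0.994, -0.107, -0.002], [-0.002, 0.007, -1.0]]
contact_force: [-0.5, 0.2, -0.0]
width: 59.8
grasp_force: 0.0
clock: 22.25
position: [499.2, -47.8, 52.9]
tool_rot: [[0.107, 0.994, 0.001], [0.994, -0.107, -0.0], [-0.0, 0.001, -1.0]]
contact_force: [-0.5, 0.0, 0.1]
width: 0.4
grasp_force: 0.0
[499.20181106 -47.84188061  52.90153177] [-0.47835709  0.03846192  0.13104455] 0.4300809414293588
[339.19686391 230.67765683]
[[     0      0    640    480 300666]
 [   377    235    263     26   6286]
 [   505    385     38     11    248]] [[315. 239.]
 [508. 247.]
 [522. 390.]] [516.21557583 421.46558471]
```

```bash
python3 -m pendant '[{"xyz":[0.004,-0.0004,0],"roll":0},{"xyz":[0.008,-0.0008,0],"roll":0},{"xyz":[0.011,-0.0012,0],"roll":0},{"xyz":[0.014,-0.0015,0],"roll":0},{"xyz":[0.017,-0.0018,0],"roll":0},{"xyz":[0.02,-0.0022,0],"roll":0},{"xyz":[0.023,-0.0025,0],"roll":0},{"xyz":[0.026,-0.0028,0],"roll":0},{"xyz":[0.029,-0.0031,0],"roll":0},{"xyz":[0.032,-0.0034,0],"roll":0},{"xyz":[0.032,-0.0034,0],"roll":0}]'; python3 -m pendant '[{"xyz":[0.0015,-0.0002,0],"roll":0},{"xyz":[0.003,-0.0003,0],"roll":0},{"xyz":[0.0045,-0.0005,0],"roll":0},{"xyz":[0.006,-0.0006,0],"roll":0},{"xyz":[0.006,-0.0006,0],"roll":0}]'
```

```text
clock: 23.72
position: [530.9, -51.1, 52.1]
tool_rot: [[0.107, 0.994, 0.001], [0.994, -0.107, -0.0], [-0.0, 0.001, -1.0]]
contact_force: [-0.5, 0.0, 0.2]
width: 0.7
grasp_force: 0.2
clock: 24.35
position: [536.7, -51.7, 52.1]
tool_rot: [[0.107, 0.994, 0.0], [0.994, -0.107, -0.0], [-0.0, 0.0, -1.0]]
contact_force: [-1.5, -1.3, -0.5]
width: 0.5
grasp_force: 0.6
```

```bash
for i in 1; do python3 -m pendant '[{"xyz":[0.0015,-0.0002,0],"roll":0},{"xyz":[0.003,-0.0003,0],"roll":0},{"xyz":[0.0045,-0.0005,0],"roll":0},{"xyz":[0.006,-0.0006,0],"roll":0},{"xyz":[0.006,-0.0006,0],"roll":0}]'; done | grep -E 'clock|posi|contact'; python3 - <<'E'
from h import *
c=snap('wrist','w8.png');im=c['pixels'].astype(int);m=((im[...,0]>140)&(im[...,1]<70)&(im[...,2]<80)).astype(np.uint8)
n,l,st,ce=cv2.connectedComponentsWithStats(m);print(st[st[:,4]>80],ce[st[:,4]>80].round(0))
m=((im[...,0]>120)&(im[...,1]>100)&(im[...,2]<90)).astype(np.uint8)
n,l,st,ce=cv2.connectedComponentsWithStats(m);print(st[st[:,4]>80],ce[st[:,4]>80].round(0))
p=c['state']['position']
for off in (36,38,40,42):
  print(off,[pix(c,[p[0]+off*.994+12*.108*k-j*.0,p[1]-off*.108+22*k,66]).round(0) for k in (0,1) for j in (0,)])
E
```

```text
clock: 24.98
position: [542.7, -52.2, 52.1]
contact_force: [-1.3, -0.5, 0.1]
[[     0      0    640    480 297186]
 [   253    235    387     28   9822]
 [   481    383     28     10    192]] [[315. 239.]
 [447. 249.]
 [493. 388.]]
[[     0      0    640    480 300544]
 [   357    268    116    103   5944]
 [   299    406      8     74    380]
 [   342    425      7     55    271]] [[318. 238.]
 [407. 300.]
 [303. 445.]
 [345. 453.]]
36 [array([412., 323.]), array([412., 272.])]
38 [array([416., 323.]), array([417., 272.])]
40 [array([421., 323.]), array([422., 272.])]
42 [array([426., 323.]), array([428., 272.])]
```

```bash
python3 -m pendant '[{"xyz":[0.0015,-0.0002,0],"roll":0},{"xyz":[0.003,-0.0003,0],"roll":0},{"xyz":[0.0045,-0.0005,0],"roll":0},{"xyz":[0.006,-0.0006,0],"roll":0},{"xyz":[0.006,-0.0006,0],"roll":0}]'| grep -E 'clock|posi|contact'
```

```text
clock: 25.65
position: [548.8, -52.8, 52.1]
contact_force: [-1.7, 0.1, -0.7]
```

```bash
python3 - <<'E'
from h import *
s=manip.get_state();print(s['position'],s['contact_force'])
E
```

```text
[548.78616097 -52.84397883  52.11369011] [-1.7485826   0.11518324 -0.70769838]
```

```bash
python3 -m pendant '[{"xyz":[0.0015,-0.0002,0],"roll":0},{"xyz":[0.003,-0.0003,0],"roll":0},{"xyz":[0.0045,-0.0005,0],"roll":0},{"xyz":[0.006,-0.0006,0],"roll":0},{"xyz":[0.006,-0.0006,0],"roll":0}]'| grep -E 'clock|posi|contact'
```

```text
clock: 26.28
position: [554.8, -53.5, 52.1]
contact_force: [-1.4, -1.0, 0.7]
```

```bash
python3 -m pendant '[{"xyz":[0.0015,-0.0002,0],"roll":0},{"xyz":[0.003,-0.0003,0],"roll":0},{"xyz":[0.0045,-0.0005,0],"roll":0},{"xyz":[0.006,-0.0006,0],"roll":0},{"xyz":[0.006,-0.0006,0],"roll":0}]'| grep -E 'clock|posi|contact'
```

```text
clock: 26.9
position: [560.8, -54.0, 52.1]
contact_force: [-1.9, -0.5, 0.6]
```

```bash
python3 -m pendant '[{"xyz":[0.0015,-0.0002,0],"roll":0},{"xyz":[0.003,-0.0003,0],"roll":0},{"xyz":[0.0045,-0.0005,0],"roll":0},{"xyz":[0.006,-0.0006,0],"roll":0},{"xyz":[0.006,-0.0006,0],"roll":0}]'| grep -E 'clock|posi|contact'
```

```text
clock: 27.52
position: [566.8, -54.7, 52.1]
contact_force: [-2.5, 0.3, 0.6]
```

```bash
python3 -m pendant '[{"xyz":[0.0015,-0.0002,0],"roll":0},{"xyz":[0.003,-0.0003,0],"roll":0},{"xyz":[0.0045,-0.0005,0],"roll":0},{"xyz":[0.006,-0.0006,0],"roll":0},{"xyz":[0.006,-0.0006,0],"roll":0}]'| grep -E 'clock|posi|contact'
```

```text
clock: 28.15
position: [572.8, -55.2, 52.1]
contact_force: [-0.6, -0.5, -0.7]
```

```bash
python3 -m pendant '[{"xyz":[0.0015,-0.0002,0],"roll":0},{"xyz":[0.003,-0.0003,0],"roll":0},{"xyz":[0.0045,-0.0005,0],"roll":0},{"xyz":[0.006,-0.0006,0],"roll":0},{"xyz":[0.006,-0.0006,0],"roll":0}]'| grep -E 'clock|posi|contact'
```

```text
clock: 28.78
position: [578.8, -55.8, 52.1]
contact_force: [-1.0, -0.9, -0.0]
```

```bash
python3 -m pendant '[{"xyz":[0.0015,-0.0002,0],"roll":0},{"xyz":[0.003,-0.0003,0],"roll":0},{"xyz":[0.0045,-0.0005,0],"roll":0},{"xyz":[0.006,-0.0006,0],"roll":0},{"xyz":[0.006,-0.0006,0],"roll":0}]'| grep -E 'clock|posi|contact'
```

```text
clock: 29.4
position: [584.7, -56.5, 52.1]
contact_force: [-0.9, -1.2, 1.3]
```

```bash
python3 - <<'E'
from h import *
c=snap('wrist','w9.png');t=snap('scene','s9.png');im=c['pixels'].astype(int)
for n,m in dict(red=((im[...,0]>140)&(im[...,1]<70)&(im[...,2]<80)),yel=((im[...,0]>120)&(im[...,1]>100)&(im[...,2]<90))).items():
  k,l,st,ce=cv2.connectedComponentsWithStats(m.astype(np.uint8));print(n,st[1:][st[1:,4]>80].tolist())
p=c['state']['position'];B=[p[0]+37.3,p[1]-4,66]
print(pix(c,B),[pix(t,[B[0],B[1],z]) for z in (66,103,124)])
a=t['pixels'][225:285,285:345]
cv2.imwrite('pics/m9.png',np.hstack([cv2.resize(a,(480,480),interpolation=cv2.INTER_CUBIC),cv2.resize(c['pixels'][240:480,240:400],(320,480))])[:,:,::-1])
E
```

```text
red [[136, 236, 416, 28, 10507], [602, 297, 38, 30, 513], [411, 346, 65, 33, 1196]]
yel [[357, 269, 116, 101, 4745], [627, 335, 13, 79, 565], [299, 405, 8, 75, 357], [343, 441, 4, 37, 125], [620, 460, 14, 20, 225]]
[415.2944816 323.394693 ] [array([283.97095666, 234.9266325 ]), array([283.4256113 , 224.85411512]), array([283.10822531, 218.99200245])]
```

View pics/m9.png

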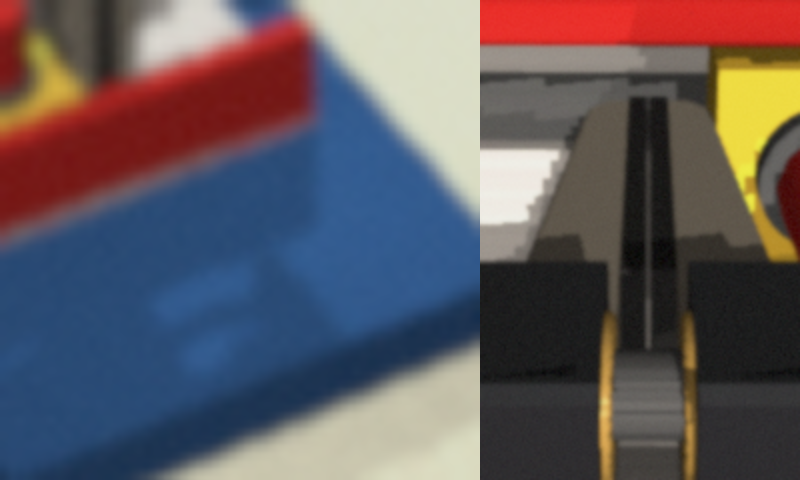

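```bash
python3 - <<'E'
from h import *
c=load('w9.png');p=c['state']['position'];B=np.array([p[0]+37.3,p[1]-4])
for z in (66,71,87,92): print(z,'flange far edge',pix(c,[*(B+np.array([.108,.994])*15),z]).round(0),'grip base',pix(c,[*(B+np.array([.108,.994])*12),z]).round(0),'grip top',pix(c,[*(B+np.array([.108,.994])*12),z+32]).round(0))
im=c['pixels'];print(im[270:390:4,418].tolist())
E
```

```text
66 flange far edge [418. 289.] grip base [417. 296.] grip top [438. 337.]
71 flange far edge [420. 294.] grip base [420. 301.] grip top [442. 345.]
87 flange far edge [430. 313.] grip base [430. 321.] grip top [457. 375.]
92 flange far edge [434. 320.] grip base [433. 328.] grip top [463. 386.]
[[160, 126, 37], [185, 152, 46], [237, 220, 66], [239, 221, 67], [239, 221, 68], [236, 217, 65], [58, 54, 52], [88, 86, 84], [95, 91, 89], [98, 65, 62], [116, 20, 18], [115, 18, 17], [114, 19, 19], [114, 22, 19], [115, 22, 22], [112, 16, 18], [111, 20, 16], [109, 20, 15], [107, 23, 17], [107, 26, 20], [104, 22, 18], [103, 18, 18], [138, 26, 22], [228, 45, 39], [231, 45, 37], [166, 38, 36], [30, 27, 29], [26, 26, 26], [30, 30, 31], [25, 27, 26]]
```

The wrist part shows the flange resting directly on the bush. The edge at v≈293 and grip top at v≈345 match the fully home projection, against 320 and 386 when resting on the strip. I'll retreat and check by code.

```bash
python3 -m pendant '[{"xyz":[-0.01,0.001,0],"roll":0},{"xyz":[-0.025,0.003,0],"roll":0},{"xyz":[-0.03,0.003,0.04],"roll":0},{"xyz":[-0.03,0.003,0.1],"roll":0},{"xyz":[-0.03,0.003,0.16],"roll":0},{"xyz":[-0.03,0.003,0.21],"roll":0},{"xyz":[-0.08,0.003,0.21],"roll":0},{"xyz":[-0.1,-0.0,0.21],"roll":0},{"xyz":[-0.1,-0.0,0.21],"roll":0},{"xyz":[-0.1,0,0.21],"roll":0}]'
python3 - <<'E'
from h import *
c=snap('wrist','w10.png');im=c['pixels'].astype(int)
for n,m in dict(red=((im[...,0]>140)&(im[...,1]<70)&(im[...,2]<80)),yel=((im[...,0]>120)&(im[...,1]>100)&(im[...,2]<90))).items():
  k,l,st,ce=cv2.connectedComponentsWithStats(m.astype(np.uint8));i=np.where(st[:,4]>80)[0][1:];print(n,st[i].tolist(),ce[i].round(1).tolist())
B=[622.0,-60.5]
for z in (66,103,124): print(z,pix(c,[*B,z]).round(1))
ux=np.array([.994,-.108,0]);uy=np.array([.108,.994,0]);o=np.array([590,-84.8,0])
print('lip outer ends',[pix(c,o+x*ux+68*uy+[0,0,76]).round(0) for x in(-75,75)])
t=snap('top','t10.png');a=cv2.absdiff(t['pixels'],load('top0.png')['pixels']).max(2)>60
k,l,st,ce=cv2.connectedComponentsWithStats(a.astype(np.uint8));print(st[1:][st[1:,4]>40].tolist())
# panel brightness profile along rack y at top height
for x in(-60,0,60):print([int(t['pixels'][tuple(pix(t,o+x*ux+y*uy+[0,0,150])[::-1].round().astype(int))].mean()) for y in range(-165,-60,5)])
E
```

```text
clock: 30.75
position: [484.9, -56.3, 262.1]
tool_rot: [[0.108, 0.994, 0.001], [0.994, -0.108, 0.0], [0.0, 0.001, -1.0]]
contact_force: [-1.0, -0.9, -1.2]
width: 0.5
grasp_force: 0.0
red [[363, 153, 182, 12, 2017], [485, 193, 28, 28, 590]] [[452.3, 158.5], [498.6, 207.1]]
yel [[452, 172, 57, 53, 1347], [595, 208, 45, 6, 88], [580, 214, 60, 124, 1350], [577, 346, 63, 7, 109], [300, 413, 6, 66, 276]] [[474.0, 193.6], [616.9, 210.6], [611.3, 271.0], [609.9, 348.8], [302.3, 446.8]]
66 [481.3 197.4]
103 [498.  206.5]
124 [509.1 212.5]
lip outer ends [array([363., 151.]), array([547., 151.])]
[[335, 187, 13, 7, 80], [296, 188, 40, 57, 1255], [393, 192, 3, 28, 46], [327, 194, 76, 69, 2328], [332, 201, 22, 29, 97], [389, 227, 6, 22, 84], [421, 252, 74, 38, 1505], [329, 258, 149, 222, 8414], [204, 272, 12, 11, 61], [299, 276, 17, 23, 188], [355, 299, 23, 29, 255], [285, 313, 73, 86, 639], [0, 346, 119, 66, 3647], [61, 355, 18, 9, 96], [161, 361, 105, 56, 2448], [268, 400, 61, 80, 2275], [333, 401, 7, 11, 53], [206, 407, 30, 21, 111], [47, 408, 71, 72, 1986], [0, 412, 17, 31, 257], [172, 415, 79, 65, 2350], [242, 419, 14, 10, 63], [375, 424, 27, 19, 263], [350, 443, 20, 27, 217], [0, 447, 24, 33, 309], [321, 448, 42, 32, 420], [46, 456, 21, 17, 55]]
[100, 98, 89, 54, 42, 12, 25, 34, 103, 160, 164, 165, 164, 138, 74, 151, 165, 165, 165, 166, 165]
[102, 101, 69, 75, 34, 21, 44, 85, 106, 96, 65, 81, 139, 50, 84, 90, 75, 47, 66, 102, 111]
[164, 164, 121, 61, 47, 21, 32, 78, 132, 74, 66, 104, 130, 54, 90, 89, 52, 23, 8, 80, 125]
```

```bash
python3 -c "
from rig import manip
print(manip.finish_job())"
```

```text
the job is handed in; nothing more can be done
None
```

I handed the job in at about 31 s: the three panels are packed snug against the end wall, the pin is fully home with its flange on the bush, the bystanders show no sign of having moved, and the arm is clear of everything.

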